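Seat a food probe in the deep well of a dry-well tester

TASK

Get the orange food probe ready for its temperature check: first stand it stem-down in the sloping blue rest and let go of it, then take it afresh and push it straight down, fully home until the handle's shoulder sits on the metal, into whichever of the tester's two wells is deep enough, and let go. The wells look alike but one is too shallow, so feel for the bottom. Leave the carton, the jar and the bowl where they are.

Things in the scene. Friction and masses are not known exactly. Their poses are not given: they have to be found in the camera images.
- probe_grip (a point): Loose food probe, 170 mm long, 0.08 to 0.17 kg, lying flat, stem away from the robot: a square orange handle 24 x 24 x 95 mm with a round steel stem, 8 mm across and 75 mm long, round-tipped, on the middle of one end. This point: the handle's centre. x axis: along the probe from handle to tip; y, z: square to the handle's flat sides (z up as it lies at the start).
- probe_shoulder (a point): Point on the probe's axis where the stem leaves the handle's flat end (the shoulder), 47.5 mm from the handle's centre. Axes as probe_grip.
- probe_tip (a point): Tip of the stem, 75 mm beyond the shoulder on the probe's axis. Axes as probe_grip.
- rest_mouth (a point): Centre of the mouth, 82 mm above the table, of the fixed sloping rest: a blue square tube, 18 x 18 mm inside, 3 mm walls, 85 mm long, on a grey base. x level, away from the robot; z up. From the mouth the tube slopes down at 45 degrees towards +x. The stem goes in loosely until the wider shoulder stops at the mouth; let go, it stays, the handle sticking out, up and towards the robot.
- rest_foot (a point): Point on the axis of the rest's tube, 75 mm down from the mouth: where the tip lies when the probe stands in the rest. Axes as rest_mouth.
- tester: Dry-well tester, fixed to the table, 150 mm (x) x 160 mm (y). Origin at the centre of its underside, z up, x away from the robot. The far part (70 mm deep) is a bare aluminium block whose flat top is 92 mm above the table, with two wells; the near part is a white control housing 70 mm high with a dark panel.
- well_a (a point): Centre of the mouth of one well in the block's top face, 30 mm to +y of the middle, framed by a dark square line: a vertical hole 10 mm across, 2 mm chamfer. One well (which one differs from run to run) is 81 mm deep and takes the stem until the shoulder sits on the face; the other has a hard floor 42 mm down: the shoulder stops 33 mm above the face. Axes as tester.
- well_b (a point): Centre of the mouth of the other well, 60 mm from well_a, made alike. See well_a.
- carton_mid (a point): Bystander: green upright carton with a white label, 50 x 75 x 130 mm high; its centre.
- jar_mid (a point): Bystander: jar with a yellow cap, 68 mm across, 90 mm high; its centre.
- bowl_mid (a point): Bystander: blue bowl 130 mm across, 50 mm high; its centre.
Not all that is in view belongs to the job. What is shaped like the tester but turquoise is not meant.

How it is judged:
By the outcome, as a careful person would: the job done as asked, in the order asked, and still so for the second after the job is handed in, with the robot touching nothing.
It also fails if it takes over 72 s, if anything falls off the work surface, if the arm or the gripper's body presses on something with over 40 N, if the wrist force passes 120 N, or if a joint passes its speed limit or range.

ROBOT

A 6-joint arm with a two-finger parallel gripper is mounted at the origin on the work surface. World frame = base frame: x ahead of the robot, y to its left, z up, the work surface at z = 0. Lengths are in m, angles in rad, forces in N, time in s.
With the tool pointing down it reaches from about 0.25 to 0.775 m from the base axis. Payload 4 kg.
Tool frame: the origin (TCP) lies at the very end of the fingers, on their centre line; the grasp point (between the pads) lies 19 mm behind it; z points along the fingers, y is the line along which they close (so a half turn about z gives the same grasp; the last joint's range is limited). The gripper opens to 94 mm and grips with 3 to 60 N. Pads are 16 mm wide; open, the fingers measure 119 mm over their backs; the gripper's body (75 mm by 177 mm) begins 78 mm behind the grasp point.
Start: joints at [1.159, 0.087, 1.371, -0, 1.684, -0.103], TCP at [0.167, 0.524, 0.206] pointing down, gripper open.
Joint ranges: [-3.1, 3.1], [-0.76, 2.03], [0.27, 2.55], [-1.08, 4.22], [0.17, 2.65], [-2.57, 2.57]. Speed limits (rad/s): [2.79, 2.79, 3.14, 3.14, 3.14, 3.14].

INTERFACE

Orientations are given as [roll, pitch, yaw] about the fixed x, y, z axes, in that order (R = Rz(yaw) Ry(pitch) Rx(roll)).
In Python, from bench import robot, vision gives the robot as it stands.
- The arm moves only by the shell command python3 -m crank 'ROWS'. ROWS is JSON, a list of rows, each a list of 3 entries, a list of its own where there are three numbers: the closure, from 0 (fully open) to 1 (shut), then the shift along the tool's x, y, z in m, then the turn, a rotation vector about the tool's x, y, z in degrees. A call has 1 to 8 rows; each row shifts and turns the commanded pose from where the row before left it, along the tool's axes as they then stand; what a row does not reach is not made up. A row lasts 1/10 s, in which the tool goes at most 50 mm and 8.59 degrees, less where a joint would pass 70% of its speed; a pose out of reach is approached as far as the arm can. A call with a gripper value outside its range is refused whole. The fingers move at their own pace and stop on an object; the grip force is fixed at half the most. Time passes only in rows, so rows that do not move let the fingers close. It gives the time, the measured TCP pose, the force, the opening and the grip force at its end, in the units of the state.
- robot.get_obs(): the state, without advancing time (a new reading comes with each control period).
- vision.snapshot(name): name is "scene" or "side" or "wrist"; returns a dict with "color" (420x560x3 uint8, red, green, blue), "z_map" (420x560 float32, m along the optical axis (not along the pixel's ray), 0 where there is no reading), "fx", "fy", "cx", "cy" (pixels), "R" (3x3) and "t" (3): a world point X has camera coordinates R X + t. Camera axes: x right, y down, z forward; pixel columns grow to the right and rows downward; lengths in m; the calibration is good to about 2 mm. A picture is of the moment at which its call begins.
- robot.close_job(): hands the job in; it is judged then, once.
The state is a dict: "time": time; "joint_positions": joint angles; "qvel": joint speeds; "joint_torque": joint torques, N m; "tool_pos": TCP position; "ee_rot": TCP orientation; "wrist_force": force on the tool from outside, world axes, zero at the start; "wrist_torque": the same for the moment, N m; "width": finger opening in m; "finger_force": force on a finger pad.
Only numpy, scipy, OpenCV 4.12 (cv2) and the standard library are available. Lean on these libraries where they do the work, as an engineer would, in place of code of your own. Each camera call takes 0.05 s, during which the arm holds its last target. There are 200 camera calls.

## Working session

There is one attempt and no reset: what is moved stays moved. The work goes in short steps, Python scripts to look and compute and a shell command to move; the robot and the scene stay as the last step left them, time stands still between calls to the robot, and variables do not carry over. Pictures are saved under pics/ and viewed, at most 10 in all, crops included, and the job is handed in when it is done.

```bash
ls; mkdir -p pics
python3 - <<'E'
from bench import robot, vision
import cv2, numpy as np
o=robot.get_obs(); print({k:np.round(v,3).tolist() for k,v in o.items()})
ims=[]
for n in ["scene","side"]:
    s=vision.snapshot(n); np.savez(f"{n}0.npz",**s); cv2.imwrite(f"pics/{n}0.png",s["color"][...,::-1])
    print(n,s["fx"],s["cx"],s["cy"],np.round(-s["R"].T@s["t"],3),np.round(s["R"],2).tolist())
E
```

```text
pics
{'time': 0.0, 'joint_positions': [1.159, 0.088, 1.372, 0.0, 1.684, -0.103], 'qvel': [-0.001, 0.001, -0.0, -0.002, 0.001, -0.001], 'joint_torque': [0.0, -34.018, -30.243, 0.072, 0.033, -0.0], 'tool_pos': [0.167, 0.523, 0.204], 'ee_rot': [-3.139, -0.0, 2.833], 'wrist_force': [-0.19, 0.156, -0.178], 'wrist_torque': [0.011, 0.037, -0.066], 'finger_force': 0.0, 'width': 0.094}
scene 535.3151288466773 280.8604123439406 202.55288335894392 [1.264 0.595 1.151] [[-0.71, 0.7, 0.01], [0.53, 0.54, -0.65], [-0.46, -0.46, -0.76]]
side 404.4666767163691 280.47757816249094 213.78372966116083 [ 0.123 -0.704  0.765] [[0.8, -0.6, 0.01], [-0.38, -0.52, -0.77], [0.46, 0.61, -0.64]]
```

View pics/scene0.png

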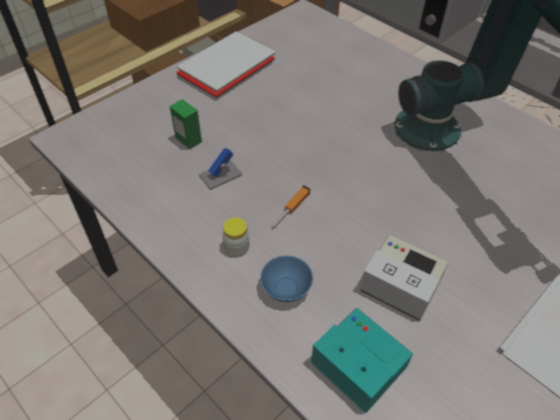

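View pics/side0.png

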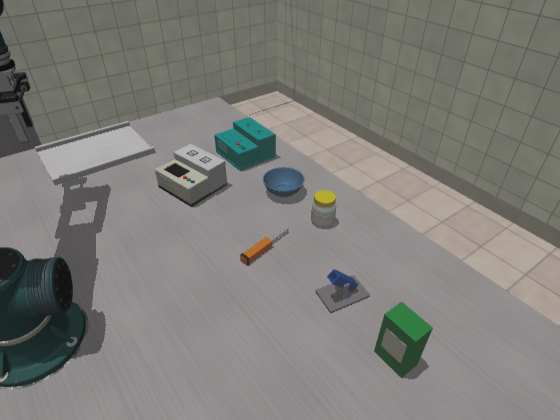

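The tester meant is the white and aluminium unit at scene (405,275) / side (192,175). The turquoise one at scene (362,357) / side (245,142) is the decoy. I'm enlarging to confirm that, and to see the rest at scene (220,165) and the probe at (293,205).

```bash
cat > h.py <<'E'
import numpy as np, cv2
from scipy.spatial.transform import Rotation as Ro
def ray(s,uv,z):
    uv=np.atleast_2d(uv).astype(float)
    d=np.c_[(uv[:,0]-s["cx"])/s["fx"],(uv[:,1]-s["cy"])/s["fy"],np.ones(len(uv))]@s["R"]
    c=-s["R"].T@s["t"]
    return c+d*((z-c[2])/d[:,2])[:,None]
def cloud(s,m):
    v,u=np.nonzero(m&(s["z_map"]>0)); z=s["z_map"][v,u]
    return (np.c_[(u-s["cx"])/s["fx"]*z,(v-s["cy"])/s["fy"]*z,z]-s["t"])@s["R"]
def hsv(s): return cv2.cvtColor(s["color"],cv2.COLOR_RGB2HSV)
def orange(s):
    h=hsv(s); return (h[...,0]>5)&(h[...,0]<20)&(h[...,1]>170)&(h[...,2]>90)
def proj(s,X):
    p=np.atleast_2d(X)@s["R"].T+s["t"]; return np.c_[p[:,0]/p[:,2]*s["fx"]+s["cx"],p[:,1]/p[:,2]*s["fy"]+s["cy"]]
E
python3 - <<'E'
from h import *
S={n:dict(np.load(n+"0.npz")) for n in ["scene","side"]}
def crop(n,x,y,w=80,h=60): return cv2.resize(S[n]["color"][y:y+h,x:x+w,::-1],(400,300),interpolation=cv2.INTER_CUBIC)
cv2.imwrite("pics/crops.png",np.vstack([np.hstack([crop("scene",362,240),crop("side",150,145)]),np.hstack([crop("scene",180,140),crop("side",305,255)])]))
roi={"scene":(260,180,320,235),"side":(225,220,300,270)}
rb={"scene":(195,140,245,190),"side":(310,262,372,312)}
for n,s in S.items():
    x0,y0,x1,y1=roi[n]; m=np.zeros((420,560),bool); m[y0:y1,x0:x1]=1
    mo=orange(s)&m; 
    P=cloud(s,mo); P=P[P[:,2]<.05]; print(n,"orange",mo.sum(),P.mean(0).round(4),P[:,2].min().round(3),P[:,2].max().round(3))
    c=cv2.minAreaRect(np.argwhere(mo)[:,::-1].astype(np.float32)); print(c)
    v,u=np.nonzero(mo); Q=ray(s,np.c_[u,v],.012); q=cv2.minAreaRect(Q[:,:2].astype(np.float32)*1000); print("on z.012 mm",q)
    x0,y0,x1,y1=rb[n]; m[:]=0; m[y0:y1,x0:x1]=1; h=hsv(s)
    mb=(h[...,0]>105)&(h[...,0]<130)&(h[...,1]>120)&m
    P=cloud(s,mb); print("blue",mb.sum(),P.mean(0).round(4),np.percentile(P,[2,98],axis=0).round(4).tolist())
    ev=np.linalg.svd(P-P.mean(0))[2][0]; print("axis",ev.round(3),np.degrees(np.arctan2(ev[1],ev[0])))
E
```

```text
scene orange 164 [ 0.5323 -0.0677  0.0231] 0.016 0.032
((297.25, 198.25), (6.363961696624756, 25.455846786499023), 45.0)
on z.012 mm ((524.43212890625, -74.20855712890625), (85.75358581542969, 20.04163360595703), 8.058703422546387)
blue 242 [ 0.6157 -0.2984  0.0599] [[0.5804, -0.3126, 0.0281], [0.6457, -0.2866, 0.0885]]
axis [ 0.719 -0.118 -0.685] -9.32019150554921
side orange 181 [ 0.5287 -0.0739  0.0242] 0.021 0.03
((256.02886962890625, 248.3325653076172), (6.727971076965332, 31.285066604614258), 54.782405853271484)
on z.012 mm ((531.5054321289062, -64.3603515625), (92.0682144165039, 21.710283279418945), 10.02393913269043)
blue 151 [ 0.601  -0.3028  0.0699] [[0.5728, -0.3184, 0.0364], [0.6437, -0.2856, 0.0907]]
axis [ 0.802 -0.195 -0.564] -13.646082294450348
```

View pics/crops.png

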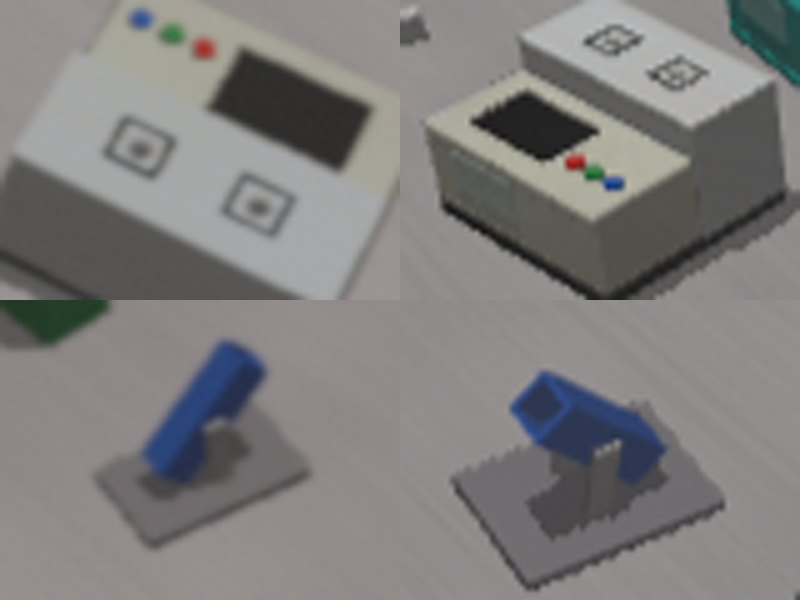

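The crops confirm it. The white and aluminium tester has two framed wells at scene (390,270) and (414,281), and the turquoise one is a different unit. The rest's open mouth faces the robot, at about side (413,→) crop (540,395). I'll move above the probe for a close look with the wrist camera.

```bash
R='[0,[-0.0369,-0.0327,-0.0036],[0,0,0]]'; 
python3 -m crank '[[0,[-0.037,-0.0327,-0.0036],[0,0,0]],[0,[-0.037,-0.0327,-0.0036],[0,0,0]],[0,[-0.037,-0.0327,-0.0036],[0,0,0]],[0,[-0.037,-0.0327,-0.0036],[0,0,0]],[0,[-0.037,-0.0327,-0.0036],[0,0,0]],[0,[-0.037,-0.0327,-0.0036],[0,0,0]],[0,[-0.037,-0.0327,-0.0036],[0,0,0]],[0,[-0.037,-0.0327,-0.0036],[0,0,0]]]'
python3 -m crank '[[0,[-0.037,-0.0327,-0.0036],[0,0,0]],[0,[-0.037,-0.0327,-0.0036],[0,0,0]],[0,[-0.037,-0.0327,-0.0036],[0,0,0]],[0,[-0.037,-0.0327,-0.0036],[0,0,0]],[0,[-0.037,-0.0327,-0.0036],[0,0,0]],[0,[-0.037,-0.0327,-0.0036],[0,0,0]],[0,[0,0,0],[0,0,8.5]],[0,[0,0,0],[0,0,8.5]]]'
python3 -m crank '[[0,[0,0,0],[0,0,8.5]],[0,[0,0,0],[0,0,8.5]],[0,[0,0,0],[0,0,8.5]],[0,[0,0,0],[0,0,8.5]],[0,[0,0,0],[0,0,8.5]],[0,[0,0,0],[0,0,8.5]],[0,[0,0,0],[0,0,8.5]],[0,[0,0,0],[0,0,8.5]]]'
python3 -m crank '[[0,[0,0,0],[0,0,8.5]],[0,[0,0,0],[0,0,8.5]],[0,[0,0,0],[0,0,8.5]],[0,[0,0,0],[0,0,8.5]],[0,[0,0,0],[0,0,8.5]],[0,[0,0,0],[0,0,8.5]],[0,[0,0,0],[0,0,8.5]],[0,[0,0,0],[0,0,8.5]]]'
python3 -m crank '[[0,[0,0,0],[0,0,0]],[0,[0,0,0],[0,0,0]]]'
python3 - <<'E'
from bench import robot, vision
from h import *
o=robot.get_obs(); print({k:np.round(o[k],4).tolist() for k in ["time","tool_pos","ee_rot","joint_positions"]})
s=vision.snapshot("wrist"); np.savez("wrist1.npz",**s); cv2.imwrite("pics/wrist1.png",s["color"][...,::-1])
print(s["fx"],np.round(-s["R"].T@s["t"],3),s["R"].round(2).tolist())
E
```

```text
time: 0.9
tool_pos: [0.37, 0.183, 0.2341]
ee_rot: [3.141, -0.0, 2.833]
wrist_force: [1.1, -0.1, -0.9]
width: 0.0941
finger_force: 0.0
time: 1.7
tool_pos: [0.5217, -0.0713, 0.2544]
ee_rot: [-3.141, -0.003, 2.527]
wrist_force: [0.3, 0.7, -0.9]
width: 0.0941
finger_force: 0.0
time: 2.5
tool_pos: [0.5213, -0.0695, 0.2552]
ee_rot: [-3.14, -0.0, 1.343]
wrist_force: [-0.1, -0.0, -0.2]
width: 0.0938
finger_force: 0.0
time: 3.3
tool_pos: [0.5213, -0.0695, 0.2552]
ee_rot: [-3.141, 0.001, 0.156]
wrist_force: [-0.5, 0.0, 0.1]
width: 0.0939
finger_force: 0.0
time: 3.5
tool_pos: [0.5214, -0.0695, 0.2554]
ee_rot: [-3.141, 0.001, 0.166]
wrist_force: [0.9, 0.3, -0.2]
width: 0.094
finger_force: 0.0
{'time': 3.5, 'tool_pos': [0.5214, -0.0695, 0.2554], 'ee_rot': [-3.1412, 0.0007, 0.1656], 'joint_positions': [-0.2405, 0.0298, 1.333, 0.0001, 1.7796, 1.1648]}
371.3129698054823 [ 0.601 -0.057  0.435] [[0.16, -0.99, -0.0], [-0.95, -0.16, 0.27], [-0.27, -0.04, -0.96]]
```

View pics/wrist1.png

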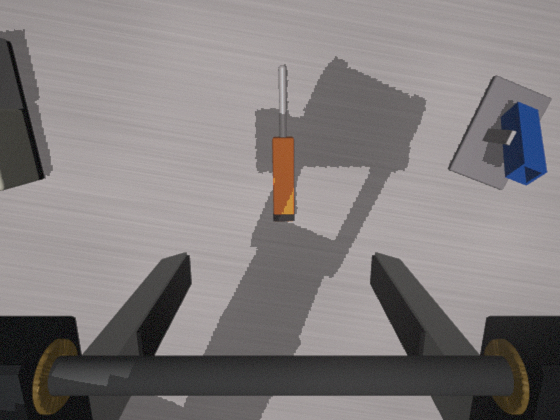

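The wrist view shows the probe upright in the image, with its handle at (284,178) and tip at (282,66). The rest is at right, with its mouth corners around (503–546, 170–184).

Run:
```python
from h import *
s=dict(np.load("wrist1.npz")); h=hsv(s)
m=(h[...,0]>3)&(h[...,0]<22)&(h[...,1]>150)&(h[...,2]>60); m[:,:250]=0; m[:,320:]=0
v,u=np.nonzero(m); Q=ray(s,np.c_[u,v],.024)
r=cv2.minAreaRect(Q[:,:2].astype(np.float32)*1000); print("handle top",r, u.min(),u.max(),v.min(),v.max())
# stem: edges per row
g=s["color"].astype(int).sum(2)
for y in [75,85,95,100]: print(y,g[y,272:294].tolist())
print("tip ray z.012",ray(s,[[282.5,66]],.012).round(4), "shoulder", ray(s,[[284,137]],.024).round(4),"stem mid",ray(s,[[282.5,72],[283.5,130]],.012).round(4))
# rest
mb=(h[...,0]>105)&(h[...,0]<130)&(h[...,1]>120); mb[:,:450]=0
P=cloud(s,mb); ev=np.linalg.svd(P-P.mean(0))[2][0]; print(mb.sum(),ev.round(3),np.percentile(P,[1,99],axis=0).round(4).tolist())
top=P[P[:,2]>.05]
cv2.imwrite("pics/restw.png",cv2.resize(s["color"][85:195,440:560,::-1],(720,660))[:600])
# base rectangle: grey plate, depth a little above table
gm=(s["z_map"]>0); Z=np.zeros((420,560));V,U=np.nonzero(gm);C=cloud(s,gm);Z[V,U]=C[:,2]
print("table z",np.median(Z[150:250,350:400]),"plate z",Z[150:170,470:480].mean())
for n in ["scene","side"]:
    t=dict(np.load(n+"0.npz")); print(n,proj(t,[[.575,-.29,.082]]))
```

```text
handle top ((532.7106323242188, -71.34310913085938), (85.56280517578125, 22.465730667114258), 9.936455726623535) 273 293 137 213
75 [494, 496, 475, 478, 480, 479, 398, 413, 484, 547, 572, 488, 423, 340, 269, 356, 475, 482, 481, 489, 481, 477]
85 [495, 491, 493, 483, 499, 474, 388, 391, 475, 544, 579, 498, 434, 349, 289, 354, 493, 487, 490, 487, 485, 477]
95 [508, 497, 503, 500, 499, 502, 485, 402, 457, 526, 575, 501, 436, 372, 298, 359, 500, 500, 504, 496, 493, 488]
100 [497, 490, 493, 484, 494, 497, 464, 388, 461, 523, 580, 510, 443, 362, 311, 472, 494, 492, 491, 494, 490, 488]
tip ray z.012 [[ 0.647  -0.0518  0.012 ]] shoulder [[ 0.5751 -0.0654  0.024 ]] stem mid [[ 0.6411 -0.0528  0.012 ]
 [ 0.5818 -0.0638  0.012 ]]
2575 [-0.537  0.293  0.791] [[0.5742, -0.3179, 0.0234], [0.6477, -0.2851, 0.0912]]
table z 0.0007685321823947481 plate z 0.008725300529672486
scene [[232.05810923 150.57510638]]
side [[328.56427619 275.25777596]]
```

View pics/restw.png

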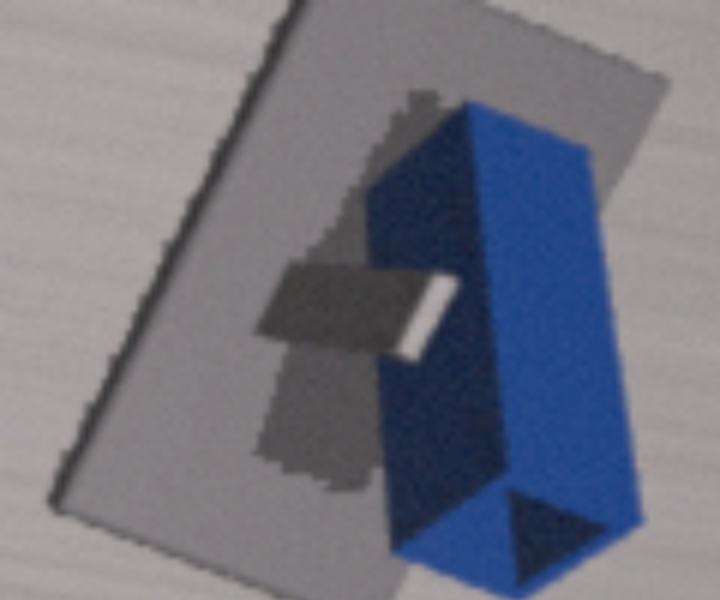

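The crop shows the mouth's top edge from (505,470) to (643,522) and its bottom edge from (392,552) to (518,600). The far top edge runs from (468,100) to (590,148), and the plate's left edge from (55,510) to (300,0).

Run:
```python
from h import *
s=dict(np.load("wrist1.npz"))
px=lambda c: np.array(c)/6-.4+[440,85]
a=ray(s,px([[505,470],[643,522]]),.0905); b=ray(s,px([[392,552],[518,600]]),.0735); f=ray(s,px([[468,100],[590,148]]),.0304)
p=ray(s,px([[55,510],[300,0]]),.008)
for x in (a,b,f,p): print(x.round(4).tolist(), np.linalg.norm(x[1]-x[0]).round(4), np.degrees(np.arctan2(*(x[1]-x[0])[[1,0]])).round(1))
print("mouth",((a.mean(0)+b.mean(0))/2).round(4)," axis yaw",np.degrees(np.arctan2(*(f.mean(0)-a.mean(0))[[1,0]])), np.linalg.norm(f.mean(0)-a.mean(0)))
c,sd=[dict(np.load(n+"0.npz")) for n in ("scene","side")]
# mouth from side crop: corners -> pixel (crop x5)
q=lambda c: np.array(c)/5-.4+[305-80,255-60]
a=ray(sd,q([[548,372],[598,388]]),.0905)
# wells
wa=ray(c,np.array([[140,148],[259,207]])/5-.4+[362,240],.092); wb=ray(sd,np.array([[277,74],[212,40]])/5-.4+[150,145],.092)
print(wa.round(4).tolist(),wb.round(4).tolist())
```

```text
[[0.5924, -0.2873, 0.0905], [0.5882, -0.3112, 0.0905]] 0.0243 -100.0
[[0.5761, -0.2849, 0.0735], [0.5719, -0.308, 0.0735]] 0.0235 -100.5
[[0.6513, -0.2992, 0.0304], [0.6471, -0.3229, 0.0304]] 0.0241 -100.0
[[0.5689, -0.2595, 0.008], [0.6656, -0.2768, 0.008]] 0.0983 -10.1
mouth [ 0.5821 -0.2978  0.082 ]  axis yaw -11.388788296855148 0.08496447892683298
[[0.5801, 0.2801, 0.092], [0.5664, 0.339, 0.092]] [[0.5782, 0.2798, 0.092], [0.5645, 0.3389, 0.092]]
```

The sizes agree: mouth width 24 mm, tube length 85 mm, well spacing 60.5 mm. I'll pick the probe up with the tool tilted 30°, so the 45° pose in the rest will need only 15° of tilt.

```bash
cat >> h.py <<'E'
def to(target,rpy=None):
    "shift in tool axes (m) to target TCP, and rotvec deg to rpy (deg) - for the command line"
    from bench import robot
    o=robot.get_obs(); R=Ro.from_euler("xyz",o["ee_rot"])
    print("t",round(o["time"],2),"tcp",np.round(o["tool_pos"],4),"rpy",np.degrees(o["ee_rot"]).round(2),"F",np.round(o["wrist_force"],1),"w",round(o["width"],4),"ff",round(o["finger_force"],1))
    if target is not None: print("shift",R.inv().apply(np.array(target)-o["tool_pos"]).round(4))
    if rpy is not None: print("turn",np.degrees((R.inv()*Ro.from_euler("xyz",rpy,degrees=True)).as_rotvec()).round(2))
def down_tilt(yaw,tilt):
    "rpy deg: tool down, x along yaw, then tilted so z leans towards +x by tilt"
    return (Ro.from_euler("z",yaw,degrees=True)*Ro.from_euler("x",180,degrees=True)*Ro.from_euler("y",tilt,degrees=True)).as_euler("xyz",degrees=True)
E
python3 -m crank '[[0,[0,0,0],[0,0,-0.7]],[0,[0,0,0.02],[0,7.5,0]],[0,[0,0,0.02],[0,7.5,0]],[0,[0,0,0.02],[0,7.5,0]],[0,[0,0,0.02],[0,7.5,0]],[0,[0,0,0],[0,0,0]],[0,[0,0,0],[0,0,0]]]'
python3 -c "
from h import *
to([.530,-.0723,.008],down_tilt(10.2,30))"
```

```text
time: 4.25
tool_pos: [0.5362, -0.0671, 0.1782]
ee_rot: [-3.141, -0.521, 0.174]
wrist_force: [0.7, -0.4, 2.1]
width: 0.0938
finger_force: 0.0
t 4.25 tcp [ 0.5362 -0.0671  0.1782] rpy [-179.99  -29.87    9.99] F [ 0.7 -0.4  2.1] w 0.0938 ff 0.0
shift [-0.0908  0.0041  0.1441]
turn [ 0.09  0.13 -0.18]
```

```bash
python3 -m crank '[[0,[-0.018,0.001,0.028],[0,0,0]],[0,[-0.018,0.001,0.028],[0,0,0]],[0,[-0.018,0.001,0.028],[0,0,0]],[0,[-0.018,0.001,0.028],[0,0,0]],[0,[-0.009,0,0.015],[0,0,0]],[0,[-0.005,0,0.0085],[0,0,0]],[0,[0,0,0],[0,0,0]],[0,[0,0,0],[0,0,0]]]'
python3 -c "
from h import *
to([.530,-.0723,.008],down_tilt(10.2,30))"
```

```text
time: 5.05
tool_pos: [0.5339, -0.0729, 0.0211]
ee_rot: [3.138, -0.528, 0.177]
wrist_force: [1.0, 0.1, 1.1]
width: 0.0938
finger_force: 0.0
t 5.05 tcp [ 0.5339 -0.0729  0.0211] rpy [179.82 -30.23  10.14] F [1.  0.1 1.1] w 0.0938 ff 0.0
shift [-0.0098 -0.0013  0.0095]
turn [ 0.21 -0.23 -0.05]
```

```bash
python3 -m crank '[[0,[-0.005,-0.001,0.005],[0,0,0]],[0,[-0.004,0,0.004],[0,0,0]],[0,[0,0,0],[0,0,0]],[1,[0,0,0],[0,0,0]],[1,[0,0,0],[0,0,0]],[1,[0,0,0],[0,0,0]],[1,[0,0,0],[0,0,0]],[1,[0,0,0],[0,0,0]]]'
python3 -m crank '[[1,[0,0,0],[0,0,0]],[1,[0,0,0],[0,0,0]],[1,[0,0,0],[0,0,0]],[1,[0,0,0],[0,0,0]]]'
python3 -c "
from h import *
to([.530,-.0723,.008],down_tilt(10.2,30))"
```

```text
time: 5.85
tool_pos: [0.5275, -0.0716, 0.0057]
ee_rot: [3.142, -0.524, 0.175]
wrist_force: [0.1, -0.0, 0.2]
width: 0.0573
finger_force: 0.0
time: 6.25
tool_pos: [0.5274, -0.0716, 0.0056]
ee_rot: [-3.142, -0.524, 0.175]
wrist_force: [-0.0, 0.7, -0.8]
width: 0.0254
finger_force: 0.0
t 6.25 tcp [ 0.5274 -0.0716  0.0056] rpy [-180.    -30.     10.01] F [-0.   0.7 -0.8] w 0.0254 ff 0.0
shift [ 0.0033  0.0012 -0.0009]
turn [ 0.09 -0.   -0.17]
```

```bash
python3 -m crank '[[1,[0,0,0],[0,0,0]],[1,[0,0,0],[0,0,0]],[1,[0,0,0],[0,0,0]],[1,[0.01,0,-0.0173],[0,0,0]],[1,[0.02,0,-0.0346],[0,0,0]],[1,[0.02,0,-0.0346],[0,0,0]],[1,[0.02,0,-0.0346],[0,0,0]],[1,[0.02,0,-0.0346],[0,0,0]]]'
python3 -c "
from h import *
to([.53,-.25,.2],down_tilt(-10.3,-15))"
```

```text
time: 7.05
tool_pos: [0.5268, -0.0714, 0.1864]
ee_rot: [-3.141, -0.522, 0.174]
wrist_force: [0.1, 0.2, -2.1]
width: 0.0237
finger_force: 30.0
t 7.05 tcp [ 0.5268 -0.0714  0.1864] rpy [-179.97  -29.93    9.99] F [ 0.1  0.2 -2.1] w 0.0237 ff 30.0
shift [-0.0173  0.1765 -0.0258]
turn [ -2.73 -44.45  20.65]
```

```bash
python3 -m crank '[[1,[0,0,-0.01],[-0.45,-7.41,3.44]],[1,[0,0,-0.01],[-0.45,-7.41,3.44]],[1,[0,0,-0.01],[-0.45,-7.41,3.44]],[1,[0,0,-0.01],[-0.45,-7.41,3.44]],[1,[0,0,-0.01],[-0.45,-7.41,3.44]],[1,[0,0,-0.01],[-0.45,-7.41,3.44]],[1,[0,0,0],[0,0,0]],[1,[0,0,0],[0,0,0]]]'
python3 - <<'E'
from h import *
from bench import vision
to([.48,-.25,.22],down_tilt(-10.3,-15))
for n in ["wrist","scene","side"]:
    s=vision.snapshot(n); np.savez(n+"2.npz",**s); cv2.imwrite(f"pics/{n}2.png",s["color"][...,::-1])
s=dict(np.load("scene2.npz"));t=dict(np.load("side2.npz"))
w=dict(np.load("wrist2.npz"))
a=cv2.resize(s["color"][130:250,230:390,::-1],(400,300)); b=cv2.resize(t["color"][130:250,180:340,::-1],(400,300)); c=cv2.resize(w["color"][...,::-1],(400,300))
cv2.imwrite("pics/c2.png",np.vstack([np.hstack([a,b]),np.hstack([c,c*0])]))
E
```

```text
time: 7.85
tool_pos: [0.5164, -0.0745, 0.2409]
ee_rot: [-3.14, 0.262, -0.178]
wrist_force: [-0.6, -0.2, -0.6]
width: 0.0236
finger_force: 30.0
t 7.85 tcp [ 0.5164 -0.0745  0.2409] rpy [-179.92   15.03  -10.19] F [-0.6 -0.2 -0.6] w 0.0236 ff 30.0
shift [0.0008 0.1792 0.0212]
turn [-0.05  0.03  0.1 ]
```

View pics/c2.png

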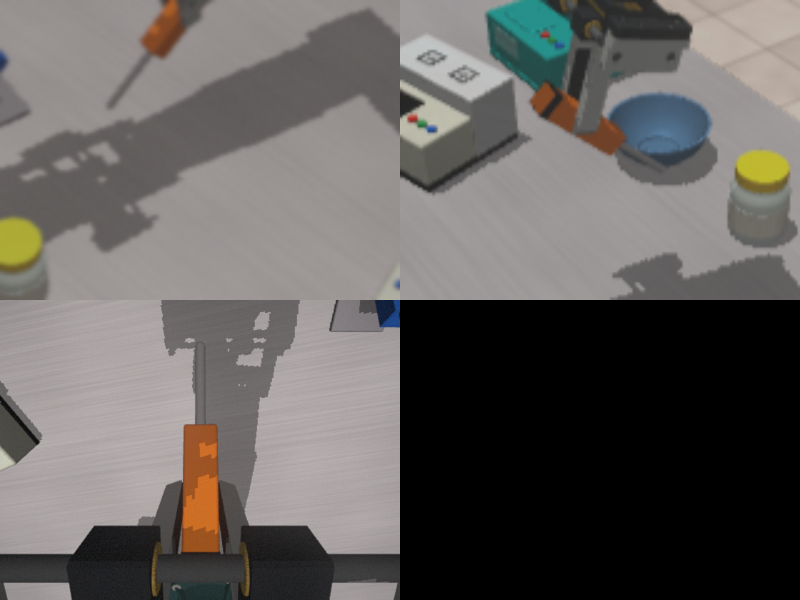

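The probe is held square. The tip is at scene (273,173), side (286,197) and wrist (280,60), and the shoulder at scene (291,150). Next I triangulate the tip.

```bash
cat >> h.py <<'E'
def tri(obs):
    A=[];b=[]
    for s,(u,v) in obs:
        x,y=(u-s["cx"])/s["fx"],(v-s["cy"])/s["fy"]
        A+=[s["R"][0]-x*s["R"][2],s["R"][1]-y*s["R"][2]]; b+=[x*s["t"][2]-s["t"][0],y*s["t"][2]-s["t"][1]]
    X=np.linalg.lstsq(np.array(A),np.array(b),rcond=None)[0]
    return X,[(proj(s,X)[0]-uv).round(1).tolist() for s,uv in obs]
E
python3 - <<'E'
from h import *
S,D,W=[dict(np.load(n+"2.npz")) for n in ("scene","side","wrist")]
T=tri([(S,(273.2,172.8)),(D,(286,196.8)),(W,(280.5,60))]); H=tri([(S,(290.8,150)),(D,(267.8,189)),(W,(280.5,175))])
print(T,H); d=T[0]-H[0]; print(np.linalg.norm(d), np.degrees(np.arctan2(d[1],d[0])),np.degrees(np.arcsin(-d[2]/np.linalg.norm(d))))
tcp=np.array([.5164,-.0745,.2409]); R=Ro.from_euler("xyz",[-179.92,15.03,-10.19],degrees=True)
print("tip in tool",R.inv().apply(T[0]-tcp))
# nominal: handle centre at tcp -.005 tool z, +0.0025 rearward
for tag,u in (("nominal",np.r_[np.cos(np.radians(-10.3))*.7071,np.sin(np.radians(-10.3))*.7071,-.7071]),):
    Pc=tcp-R.apply([0,0,.006]); print(tag,Pc+u*.1225)
E
```

```text
(array([ 0.60655998, -0.08991058,  0.16312724]), [[-0.7, -0.2], [-0.2, 0.2], [-2.2, 1.3]]) (array([ 0.55370235, -0.08336866,  0.20847088]), [[-1.5, 1.1], [-1.5, -0.7], [3.1, 3.0]])
0.06994834310293882 -7.05532990512585 40.40938883628347
tip in tool [ 0.1085036  -0.0007112   0.05139428]
nominal [ 0.6031538  -0.09027132  0.16007499]
```

Run:
```python
from h import *
S,D=[dict(np.load(n+"2.npz")) for n in ("scene","side")]
for n,s in(("scene",S),("side",D)):
    h=hsv(s); m=(h[...,0]>50)&(h[...,0]<75)&(h[...,1]>120); 
    if n=="scene": m[:, 230:]=0
    else: m[:270]=0
    P=cloud(s,m); print(n,np.percentile(P,[3,97],axis=0).round(3).tolist())
to([.4725,-.2787,.24],down_tilt(-10.3,-15)); to([.4725,-.2787,.1822])
```

```text
scene [[0.569, -0.52, 0.124], [0.614, -0.453, 0.133]]
side [[0.564, -0.525, 0.128], [0.609, -0.457, 0.132]]
t 8.0 tcp [ 0.5151 -0.0744  0.2439] rpy [-179.96   14.78  -10.26] F [ 0.5  0.5 -1.1] w 0.024 ff 30.0
shift [-0.0043  0.2086  0.005 ]
turn [-0.03 -0.22  0.04]
t 8.0 tcp [ 0.5151 -0.0744  0.2439] rpy [-179.96   14.78  -10.26] F [ 0.5  0.5 -1.1] w 0.024 ff 30.0
shift [0.0104 0.2086 0.0609]
```

```bash
python3 -m crank '[[1,[0,0.0417,0.001],[0,0,0]],[1,[0,0.0417,0.001],[0,0,0]],[1,[0,0.0417,0.001],[0,0,0]],[1,[0,0.0417,0.001],[0,0,0]],[1,[0,0.0417,0.001],[0,0,0]],[1,[0.005,0,0.02],[0,0,0]],[1,[0.005,0,0.016],[0,0,0]],[1,[0,0,0.01],[0,0,0]]]'
python3 -m crank '[[1,[0,0,0],[0,0,0]],[1,[0,0,0],[0,0,0]],[1,[0,0,0],[0,0,0]]]'
python3 - <<'E'
from h import *
from bench import vision
to([.4725,-.2787,.1822],down_tilt(-10.3,-15))
I=[]
for n,(x,y,k) in dict(wrist=(200,20,1),scene=(170,100,2),side=(280,200,2)).items():
    s=vision.snapshot(n); np.savez(n+"3.npz",**s)
    w,h=(160,120) if k==1 else (100,75)
    I.append(cv2.resize(s["color"][y:y+h,x:x+w,::-1],(400,300),interpolation=cv2.INTER_CUBIC))
cv2.imwrite("pics/c3.png",np.vstack([np.hstack(I[1:]),np.hstack([I[0],I[0]*0])]))
E
```

```text
time: 8.8
tool_pos: [0.474, -0.2788, 0.1908]
ee_rot: [-3.141, 0.26, -0.18]
wrist_force: [-0.6, -0.4, -1.8]
width: 0.0236
finger_force: 30.0
time: 9.1
tool_pos: [0.4759, -0.279, 0.1925]
ee_rot: [3.141, 0.258, -0.179]
wrist_force: [-0.2, -0.3, -1.3]
width: 0.024
finger_force: 30.0
t 9.1 tcp [ 0.4759 -0.279   0.1925] rpy [179.96  14.78 -10.26] F [-0.2 -0.3 -1.3] w 0.024 ff 30.0
shift [-0.0006  0.0003  0.0108]
turn [ 0.05 -0.22  0.04]
```

View pics/c3.png

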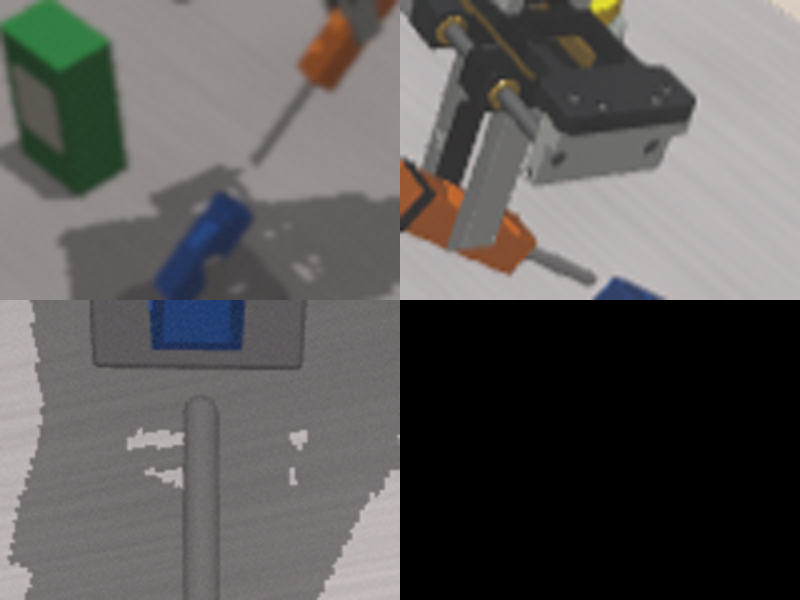

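The stem lines up with the tube sideways, within about 1 mm. The tip is at scene (234,140), side (329,270) and wrist (280,60). I triangulate it again.

Run:
```python
from h import *
S,D,W=[dict(np.load(n+"3.npz")) for n in ("scene","side","wrist")]
o=[(S,(233.9,139.8)),(D,(328.5,270)),(W,(280,59.4))]
T,e=tri(o);print(T.round(4),e); print(tri(o[:2])[0].round(4))
M=np.array([.582,-.298,.082]); u=np.array([.6957,-.1264,-.7071])
d=M-T; along=d@u; perp=d-along*u; print("to mouth along",along.round(4),"perp",perp.round(4))
R=Ro.from_euler("xyz",[179.96,14.78,-10.26],degrees=True); print("perp in tool",R.inv().apply(perp).round(4),"u in tool",R.inv().apply(u).round(4))
print("mouth px scene",proj(S,M),"side",proj(D,M))
```

```text
[ 0.5648 -0.2956  0.112 ] [[-1.1, 0.4], [-0.5, -0.3], [0.3, 3.5]]
[ 0.5632 -0.2959  0.1123]
to mouth along 0.0335 perp [-0.0061  0.0018 -0.0063]
perp in tool [-0.0045 -0.0007  0.0077] u in tool [8.641e-01 1.000e-04 5.033e-01]
mouth px scene [[228.3775781  150.36104126]] side [[333.32815666 276.03786354]]
```

```bash
python3 -m crank '[[1,[-0.0045,-0.0005,0.0077],[0,0,0]],[1,[0,0,0],[0,0,0]],[1,[0.013,0,0.0076],[0,0,0]],[1,[0.013,0,0.0076],[0,0,0]],[1,[0.0086,0,0.005],[0,0,0]],[1,[0.0086,0,0.005],[0,0,0]],[1,[0,0,0],[0,0,0]],[1,[0,0,0],[0,0,0]]]'
python3 - <<'E'
from h import *
from bench import vision
to(None)
I=[]
for n,(x,y,k) in dict(wrist=(200,0,1),scene=(170,100,2),side=(300,230,2)).items():
    s=vision.snapshot(n); np.savez(n+"4.npz",**s)
    w,h=(160,120) if k==1 else (100,75)
    I.append(cv2.resize(s["color"][y:y+h,x:x+w,::-1],(400,300),interpolation=cv2.INTER_CUBIC))
cv2.imwrite("pics/c4.png",np.vstack([np.hstack(I[1:]),np.hstack([I[0],I[0]*0])]))
E
```

```text
time: 10.05
tool_pos: [0.5041, -0.2836, 0.1486]
ee_rot: [-3.141, 0.262, -0.179]
wrist_force: [-0.5, 1.1, -1.3]
width: 0.0237
finger_force: 30.0
t 10.05 tcp [ 0.5041 -0.2836  0.1486] rpy [-179.95   15.01  -10.26] F [-0.5  1.1 -1.3] w 0.0237 ff 30.0
```

View pics/c4.png

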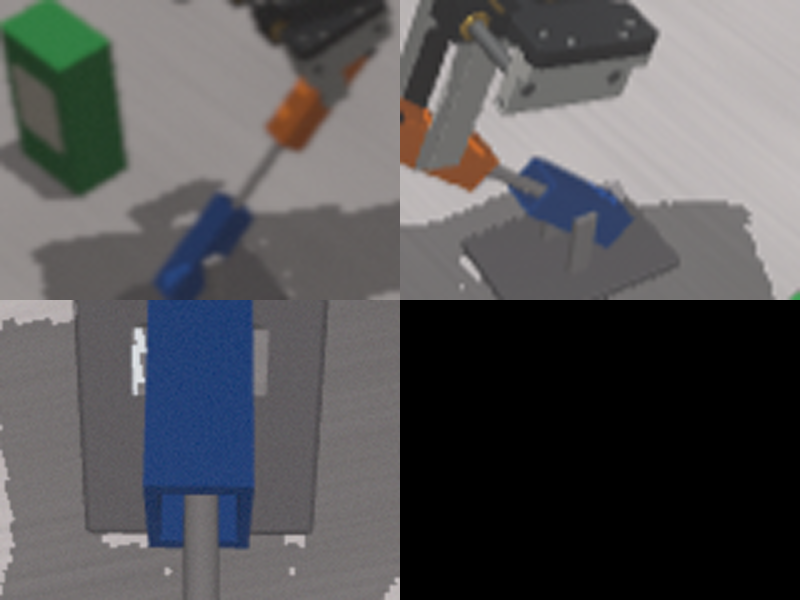

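The stem has gone into the mouth, centred. I'll advance along the tube.

```bash
python3 -m crank '[[1,[0.0086,0,0.005],[0,0,0]],[1,[0.0086,0,0.005],[0,0,0]],[1,[0.0086,0,0.005],[0,0,0]],[1,[0.0086,0,0.005],[0,0,0]],[1,[0,0,0],[0,0,0]],[1,[0,0,0],[0,0,0]]]'
python3 -m crank '[[1,[0.0086,0,0.005],[0,0,0]],[1,[0,0,0],[0,0,0]],[1,[0,0,0],[0,0,0]]]'
python3 - <<'E'
from h import *
from bench import vision
to(None)
S,D=[vision.snapshot(n) for n in ("scene","side")]
for n,s in(("scene",S),("side",D)):
    m=orange(s); m[:, :150]=0; m[:90]=0; P=cloud(s,m)
    P=P[(P[:,0]>.4)&(P[:,0]<.65)&(P[:,1]<-.2)&(P[:,1]>-.4)]; q=(P-[.582,-.298,.082])@[.6957,-.1264,-.7071]; print(n,len(q),np.percentile(q,[0,1,2,50,98,99,100]).round(4))
E
```

```text
time: 10.8
tool_pos: [0.5316, -0.2886, 0.1202]
ee_rot: [-3.141, 0.262, -0.179]
wrist_force: [0.4, 0.2, -0.6]
width: 0.0235
finger_force: 30.0
time: 11.1
tool_pos: [0.5385, -0.2899, 0.1136]
ee_rot: [-3.141, 0.261, -0.179]
wrist_force: [-0.0, 0.3, -1.3]
width: 0.0237
finger_force: 30.0
t 11.1 tcp [ 0.5385 -0.2899  0.1136] rpy [-179.96   14.98  -10.27] F [-0.   0.3 -1.3] w 0.0237 ff 30.0
scene 83 [-0.0471 -0.045  -0.0444 -0.029  -0.0123 -0.0111 -0.0109]
side 98 [-0.1041 -0.104  -0.1039 -0.1018 -0.0116 -0.0112 -0.0099]
```

```bash
python3 -m crank '[[1,[0.0069,0,0.004],[0,0,0]],[1,[0,0,0],[0,0,0]],[1,[0.0013,0,0.0008],[0,0,0]],[1,[0,0,0],[0,0,0]],[1,[0,0,0],[0,0,0]]]'
python3 -m crank '[[1,[0.0013,0,0.0008],[0,0,0]],[1,[0,0,0],[0,0,0]],[1,[0,0,0],[0,0,0]]]'
python3 -m crank '[[1,[0.0013,0,0.0008],[0,0,0]],[1,[0,0,0],[0,0,0]],[1,[0,0,0],[0,0,0]]]'
```

```text
time: 11.7
tool_pos: [0.5437, -0.2909, 0.1094]
ee_rot: [-3.142, 0.264, -0.18]
wrist_force: [-4.8, 2.2, 7.0]
width: 0.0239
finger_force: 30.0
time: 12.0
tool_pos: [0.5438, -0.2909, 0.1094]
ee_rot: [3.141, 0.266, -0.181]
wrist_force: [-7.5, 3.5, 11.4]
width: 0.024
finger_force: 30.0
time: 12.3
tool_pos: [0.5438, -0.291, 0.1095]
ee_rot: [3.141, 0.268, -0.181]
wrist_force: [-11.9, 3.9, 15.4]
width: 0.0239
finger_force: 30.0
```

The probe is seated: the force runs straight back along the tube. I'll relax the push, open and back off along the fingers.

```bash
python3 -m crank '[[1,[-0.002,0,-0.0012],[0,0,0]],[1,[0,0,0],[0,0,0]],[0,[0,0,0],[0,0,0]],[0,[0,0,0],[0,0,0]],[0,[0,0,0],[0,0,0]],[0,[0,0,0],[0,0,0]],[0,[0,0,0],[0,0,0]],[0,[0,0,0],[0,0,0]]]'
python3 -m crank '[[0,[0,0,0],[0,0,0]],[0,[0,0,-0.02],[0,0,0]],[0,[0,0,-0.04],[0,0,0]],[0,[0,0,-0.04],[0,0,0]],[0,[0,0,-0.03],[0,0,0]],[0,[0,0,0],[0,0,0]],[0,[0,0,0],[0,0,0]]]'
python3 - <<'E'
from h import *
from bench import vision
to(None)
I=[]
for n,(x,y,k) in dict(wrist=(0,0,4),scene=(170,100,2),side=(300,220,2)).items():
    s=vision.snapshot(n); np.savez(n+"5.npz",**s)
    w,h=(560,420) if k==4 else (100,75)
    I.append(cv2.resize(s["color"][y:y+h,x:x+w,::-1],(400,300),interpolation=cv2.INTER_CUBIC))
    if n!="wrist":
        m=orange(s); m[:, :150]=0; m[:90]=0; P=cloud(s,m)
        P=P[(P[:,0]>.4)&(P[:,0]<.65)&(P[:,1]<-.2)&(P[:,1]>-.4)]; q=(P-[.582,-.298,.082])@[.6957,-.1264,-.7071]; print(n,len(q),np.percentile(q,[0,2,50,98,100]).round(4))
        ev=np.linalg.svd(P-P.mean(0))[2][0]; print(ev.round(3),P.mean(0).round(4))
cv2.imwrite("pics/c5.png",np.vstack([np.hstack(I[1:]),np.hstack([I[0],I[0]*0])]))
E
```

```text
time: 13.1
tool_pos: [0.5456, -0.2912, 0.1063]
ee_rot: [-3.141, 0.261, -0.179]
wrist_force: [0.9, -0.2, 0.3]
width: 0.0684
finger_force: 0.0
time: 13.8
tool_pos: [0.5789, -0.2974, 0.2323]
ee_rot: [-3.141, 0.26, -0.179]
wrist_force: [0.7, -0.1, -0.4]
width: 0.0936
finger_force: 0.0
t 13.8 tcp [ 0.5789 -0.2974  0.2323] rpy [-179.99   14.87  -10.28] F [ 0.7 -0.1 -0.4] w 0.0936 ff 0.0
scene 166 [-0.0875 -0.0852 -0.0471 -0.0101 -0.0069]
[ 0.791 -0.146 -0.595] [ 0.549  -0.2859  0.114 ]
side 8 [-0.0972 -0.097  -0.0946 -0.013  -0.0034]
[ 0.843 -0.152 -0.515] [ 0.5119 -0.2941  0.1266]
```

View pics/c5.png

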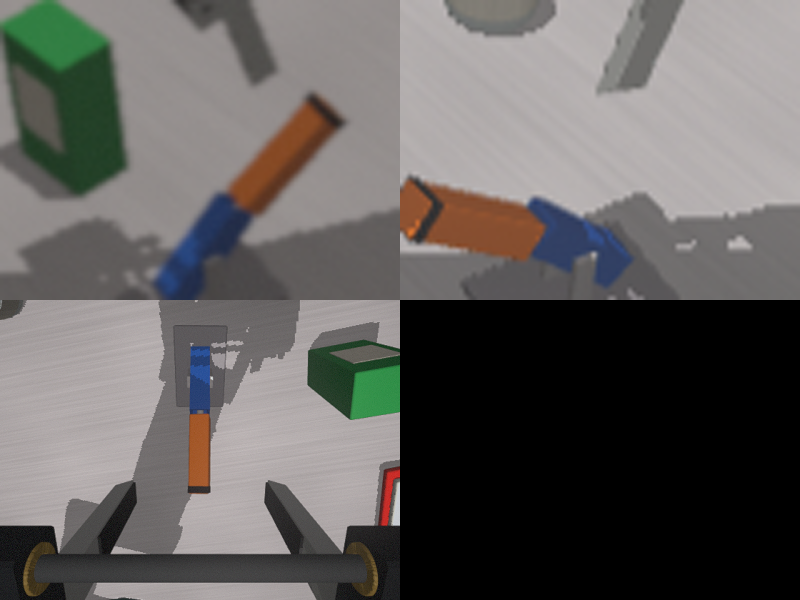

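The probe stands free in the rest. I fit the handle's top face from wrist depth, to get its actual lean for the fresh grasp.

Run:
```python
from h import *
s=dict(np.load("wrist5.npz")); h=hsv(s)
m=(h[...,0]>3)&(h[...,0]<22)&(h[...,1]>150)&(h[...,2]>60); m[:,:250]=0; m[:,310:]=0
P=cloud(s,m); P=P[P[:,2]>.06]; print(len(P),m.sum())
for tag,Q in (("wrist",P),):
    c=np.median(Q,0); k=np.linalg.norm(Q-c,axis=1)<.06; Q=Q[k]; c=Q.mean(0); U,S,V=np.linalg.svd(Q-c,full_matrices=False)
    a=V[0]*np.sign(V[0][0]); n=V[2]*np.sign(V[2][2]); print(tag,c.round(4),"axis",a.round(3),"pitch",np.degrees(np.arcsin(-a[2])).round(1),"yaw",np.degrees(np.arctan2(a[1],a[0])).round(1),"n",n.round(3),(S/len(Q)**.5).round(4))
    q=(Q-c)@a; print(np.percentile(q,[0,2,98,100]).round(4)); 
    ctr=c-n*.012; print("axis pt",ctr.round(4)); M=np.array([.582,-.298,.082]); print("axis point nearest mouth",(ctr+a*((M-ctr)@a)).round(4),"shoulder",(ctr+a*np.percentile(q,99.5)).round(4),"rear", (ctr+a*np.percentile(q,.5)).round(4))
v,u=np.nonzero(m); print(v.min(),v.max(), u[v<v.min()+5].mean(),u[v>v.max()-5].mean())
```

```text
2832 2843
wrist [ 0.5497 -0.2908  0.1155] axis [ 0.788 -0.157 -0.595] pitch 36.5 yaw -11.3 n [ 0.601 -0.016  0.799] [0.0246 0.0068 0.0009]
[-0.05   -0.0401  0.0413  0.0435]
axis pt [ 0.5425 -0.2906  0.1059]
axis point nearest mouth [ 0.5791 -0.2979  0.0782] shoulder [ 0.5761 -0.2973  0.0805] rear [ 0.5097 -0.2841  0.1307]
159 270 278.98148148148147 273.75
```

```bash
python3 -c "
from h import *
to([.44,-.271,.27],down_tilt(-10.8,53.5))"
```

```text
t 13.95 tcp [ 0.5777 -0.2969  0.2296] rpy [-179.88   15.19  -10.26] F [-0.2 -0.5 -1.9] w 0.0941 ff 0.0
shift [-0.1458 -0.0009 -0.0023]
turn [-0.3  68.69  0.47]
```

```bash
python3 -m crank '[[0,[-0.0365,0,0],[0,0,0]],[0,[-0.0365,0,0],[0,0,0]],[0,[-0.0365,0,0],[0,0,0]],[0,[-0.0365,0,0],[0,0,0]],[0,[0,0,0],[0,8.5,0]],[0,[0,0,0],[0,8.5,0]],[0,[0,0,0],[0,8.5,0]],[0,[0,0,0],[0,8.5,0]]]'
python3 -m crank '[[0,[0,0,0],[0,8.5,0]],[0,[0,0,0],[0,8.5,0]],[0,[0,0,0],[0,8.5,0]],[0,[0,0,0],[0,8.5,0]],[0,[0,0,0],[0,0.7,0.4]],[0,[0,0,0],[0,0,0]],[0,[0,0,0],[0,0,0]]]'
python3 -c "
from h import *
to([.4745,-.277,.157],down_tilt(-10.8,53.5))
from bench import robot; print(robot.get_obs()['joint_positions'])"
```

```text
time: 14.75
tool_pos: [0.4394, -0.2716, 0.2692]
ee_rot: [-3.141, -0.338, -0.18]
wrist_force: [-1.0, -0.3, -0.9]
width: 0.0941
finger_force: 0.0
time: 15.45
tool_pos: [0.4405, -0.2729, 0.2723]
ee_rot: [-3.135, -0.939, -0.188]
wrist_force: [-0.1, -0.9, -0.1]
width: 0.0938
finger_force: 0.0
t 15.45 tcp [ 0.4405 -0.2729  0.2723] rpy [-179.65  -53.78  -10.77] F [-0.1 -0.9 -0.1] w 0.0938 ff 0.0
shift [-0.0728 -0.0017  0.0957]
turn [-0.37 -0.28  0.02]
[-1.14716111 -0.55816291  2.0362332   0.81107813  1.1575891   0.46725606]
```

```bash
python3 -m crank '[[0,[-0.024,-0.0005,0.032],[0,0,0]],[0,[-0.024,-0.0005,0.032],[0,0,0]],[0,[-0.024,-0.0005,0.031],[0,0,0]],[0,[0,0,0],[0,0,0]],[0,[0,0,0],[0,0,0]]]'
python3 - <<'E'
from h import *
from bench import vision,robot
to([.546,-.2914,.103],down_tilt(-10.8,53.5))
print(robot.get_obs()["joint_positions"].round(3) if hasattr(robot.get_obs()["joint_positions"],"round") else robot.get_obs()["joint_positions"])
s=vision.snapshot("wrist"); np.savez("wrist6.npz",**s); h=hsv(s)
cv2.imwrite("pics/wrist6.png",s["color"][...,::-1])
m=(h[...,0]>3)&(h[...,0]<22)&(h[...,1]>150)&(h[...,2]>60);m[350:]=0
v,u=np.nonzero(m); P=cloud(s,m); o=robot.get_obs(); R=Ro.from_euler("xyz",o["ee_rot"]); Q=R.inv().apply(P-o["tool_pos"]); print(m.sum(),"in tool",np.percentile(Q,[1,50,99],axis=0).round(4).tolist())
for lo,hi in ((0.05,.08),(.08,.11),(.11,.14),(.14,.18)):
    k=(Q[:,2]>lo)&(Q[:,2]<hi)
    if k.sum()>20: print(lo,k.sum(),np.percentile(Q[k],[2,50,98],axis=0).round(4).tolist())
E
```

```text
time: 15.95
tool_pos: [0.4753, -0.2764, 0.1577]
ee_rot: [-3.132, -0.939, -0.189]
wrist_force: [-0.9, 0.1, 0.8]
width: 0.0936
finger_force: 0.0
t 15.95 tcp [ 0.4753 -0.2764  0.1577] rpy [-179.44  -53.8   -10.83] F [-0.9  0.1  0.8] w 0.0936 ff 0.0
shift [-0.0015  0.0023  0.0906]
turn [-0.54 -0.3  -0.02]
[-1.046 -0.397  2.176  0.919  0.887  0.276]
2270 in tool [[-0.0133, -0.0482, -0.1099], [0.0063, 0.0002, 0.037], [0.0322, 0.0125, 0.1258]]
0.05 403 [[0.0076, -0.011, 0.0506], [0.0092, 0.0002, 0.064], [0.0104, 0.0107, 0.0794]]
0.08 284 [[0.0074, -0.0106, 0.081], [0.009, 0.0002, 0.0938], [0.0102, 0.0112, 0.1091]]
0.11 134 [[0.0075, -0.01, 0.1102], [0.0088, 0.0002, 0.1184], [0.0101, 0.0108, 0.1284]]
```

View pics/wrist6.png

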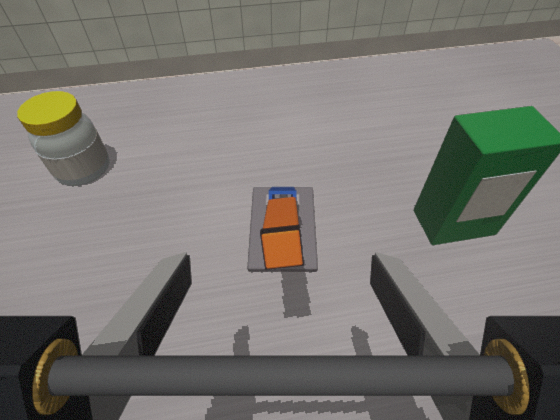

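The wrist view shows the handle's end face at (281,248), centred between the open fingers. In the tool frame the handle axis is parallel to the fingers, at x −3 mm and y 0. I'll go in and take hold.

```bash
python3 -m crank '[[0,[-0.003,0,0.015],[0,0,0]],[0,[0,0,0.03],[0,0,0]],[0,[0,0,0.024],[0,0,0]],[0,[0,0,0.02],[0,0,0]],[0,[0,0,0],[0,0,0]],[0,[0,0,0],[0,0,0]],[1,[0,0,0],[0,0,0]],[1,[0,0,0],[0,0,0]]]'
python3 -m crank '[[1,[0,0,0],[0,0,0]],[1,[0,0,0],[0,0,0]],[1,[0,0,0],[0,0,0]],[1,[0,0,0],[0,0,0]],[1,[0,0,0],[0,0,0]],[1,[0,0,0],[0,0,0]],[1,[0,0,0],[0,0,0]],[1,[0,0,0],[0,0,0]]]'
python3 -c "
from h import *
to([.546,-.2914,.103],down_tilt(-10.8,53.5))"
```

```text
time: 16.8
tool_pos: [0.5425, -0.2894, 0.1025]
ee_rot: [-3.134, -0.941, -0.19]
wrist_force: [0.6, -1.1, 0.5]
width: 0.081
finger_force: 0.0
time: 17.6
tool_pos: [0.5425, -0.2886, 0.1004]
ee_rot: [-3.131, -0.938, -0.192]
wrist_force: [-0.1, -0.6, -0.1]
width: 0.0244
finger_force: 29.6
t 17.6 tcp [ 0.5425 -0.2886  0.1004] rpy [-179.39  -53.74  -11.02] F [-0.1 -0.6 -0.1] w 0.0244 ff 29.6
shift [0.0045 0.0021 0.0016]
turn [-0.43 -0.24 -0.13]
```

```bash
python3 -m crank '[[1,[0,0,-0.005],[0,0,0]],[1,[0,0,-0.01],[0,0,0]],[1,[0,0,-0.015],[0,0,0]]]'
python3 -m crank '[[1,[0,0,-0.02],[0,0,0]],[1,[0,0,-0.02],[0,0,0]],[1,[0,0,-0.02],[0,0,0]],[1,[0,0,-0.02],[0,0,0]],[1,[0.02,0,-0.02],[0,0,0]],[1,[0.02,0,-0.02],[0,0,0]],[1,[0,0,0],[0,0,0]]]'
python3 -c "
from h import *
to([.40,-.10,.30],down_tilt(13,0))
from bench import robot; print(robot.get_obs()['joint_positions'])"
```

```text
time: 17.9
tool_pos: [0.5183, -0.2839, 0.1184]
ee_rot: [-3.13, -0.938, -0.192]
wrist_force: [0.8, -0.2, -1.0]
width: 0.0243
finger_force: 29.6
time: 18.6
tool_pos: [0.4467, -0.2732, 0.2268]
ee_rot: [3.139, -0.944, -0.183]
wrist_force: [-0.4, -1.1, 0.6]
width: 0.0243
finger_force: 29.6
t 18.6 tcp [ 0.4467 -0.2732  0.2268] rpy [179.86 -54.07 -10.5 ] F [-0.4 -1.1  0.6] w 0.0243 ff 29.6
shift [ 0.0138 -0.1615 -0.106 ]
turn [ 11.21 -53.27 -21.78]
[-1.12669933 -0.53042746  2.11451485  0.84512346  1.06437879  0.39142986]
```

```bash
python3 -m crank '[[1,[0.03,0,-0.022],[0,0,0]],[1,[0.03,0,-0.022],[0,0,0]],[1,[0,0,0],[1.6,-7.61,-3.11]],[1,[0,0,0],[1.6,-7.61,-3.11]],[1,[0,0,0],[1.6,-7.61,-3.11]],[1,[0,0,0],[1.6,-7.61,-3.11]],[1,[0,0,0],[1.6,-7.61,-3.11]],[1,[0,0,0],[1.6,-7.61,-3.11]]]'
python3 -m crank '[[1,[0,0,0],[1.6,-7.61,-3.11]],[1,[0,0,0],[0,0,0]],[1,[0,0,0],[0,0,0]]]'
python3 -c "
from h import *
to([.54,.25,.29],down_tilt(13,0))
from bench import robot; print(robot.get_obs()['joint_positions'])"
```

```text
time: 19.4
tool_pos: [0.4462, -0.272, 0.2949]
ee_rot: [3.128, -0.124, 0.176]
wrist_force: [-0.2, -0.0, -1.9]
width: 0.0242
finger_force: 29.6
time: 19.7
tool_pos: [0.4468, -0.2715, 0.2933]
ee_rot: [-3.129, 0.004, 0.229]
wrist_force: [-0.5, -0.1, -0.7]
width: 0.0246
finger_force: 29.6
t 19.7 tcp [ 0.4468 -0.2715  0.2933] rpy [-179.28    0.21   13.13] F [-0.5 -0.1 -0.7] w 0.0246 ff 29.6
shift [ 0.2092 -0.4866  0.0086]
turn [-0.72  0.21  0.13]
[-0.65787213  0.03499817  1.25335077  0.00527672  1.86529382  0.68534385]
```

```bash
python3 -m crank '[[1,[0.0147,-0.0423,0],[-0.4,0.1,0]],[1,[0.0147,-0.0423,0],[-0.3,0.1,0]],[1,[0.0147,-0.0423,0],[0,0,0]],[1,[0.0147,-0.0423,0],[0,0,0]],[1,[0.0147,-0.0423,0],[0,0,0]],[1,[0.0147,-0.0423,0],[0,0,0]],[1,[0.0147,-0.0423,0],[0,0,0]],[1,[0.0147,-0.0423,0],[0,0,0]]]'
python3 -m crank '[[1,[0.0147,-0.0423,0],[0,0,0]],[1,[0.0147,-0.0423,0],[0,0,0]],[1,[0.0147,-0.0423,0],[0,0,0]],[1,[0,0,0],[0,0,0]],[1,[0,0,0],[0,0,0]],[1,[0,0,0],[0,0,0]]]'
python3 - <<'E'
from h import *
from bench import vision,robot
to([.579,.28,.29],down_tilt(13,0))
s=vision.snapshot("wrist"); np.savez("wrist7.npz",**s); cv2.imwrite("pics/wrist7.png",s["color"][...,::-1])
for n in("scene","side"):
    t=vision.snapshot(n); np.savez(n+"7.npz",**t); cv2.imwrite(f"pics/{n}7.png",t["color"][...,::-1])
# frames: dark contours near predicted wells
g=cv2.cvtColor(s["color"],cv2.COLOR_RGB2GRAY)
print("pred px",proj(s,[[.579,.280,.092],[.5655,.339,.092]]).round(1))
b=cv2.adaptiveThreshold(g,255,cv2.ADAPTIVE_THRESH_MEAN_C,cv2.THRESH_BINARY_INV,31,15)
cs,_=cv2.findContours(b,cv2.RETR_LIST,cv2.CHAIN_APPROX_NONE)
for c in cs:
    a=cv2.contourArea(c)
    if a<25: continue
    ctr,wh,an=cv2.minAreaRect(c); X=ray(s,[ctr],.092)[0]
    if .52<X[0]<.62 and .22<X[1]<.4: print(np.round(ctr,1),np.round(wh,1),round(a),X.round(4))
E
```

```text
time: 20.5
tool_pos: [0.4831, 0.085, 0.2963]
ee_rot: [3.139, -0.005, 0.226]
wrist_force: [0.5, -0.4, -0.2]
width: 0.0239
finger_force: 29.6
time: 21.1
tool_pos: [0.4984, 0.2161, 0.2959]
ee_rot: [3.138, -0.003, 0.226]
wrist_force: [1.5, -0.3, -1.0]
width: 0.0244
finger_force: 29.6
t 21.1 tcp [0.4984 0.2161 0.2959] rpy [ 1.7982e+02 -1.5000e-01  1.2950e+01] F [ 1.5 -0.3 -1. ] w 0.0244 ff 29.6
shift [ 0.0929 -0.0442  0.006 ]
turn [ 0.18 -0.15 -0.05]
pred px [[233.8  99. ]
 [172.4  99. ]]
[260.3 152. ] [67.2 28.4] 685 [0.5342 0.2437 0.092 ]
[120.7 113.1] [13.3  6.3] 29 [0.5408 0.3872 0.092 ]
[173.6  98.8] [11. 10.] 74 [0.566  0.3379 0.092 ]
[234.4  98.2] [10.7  9.8] 78 [0.5799 0.2796 0.092 ]
[173.5  98.5] [23. 23.] 494 [0.5662 0.338  0.092 ]
[234.5  98. ] [23. 24.] 510 [0.5801 0.2796 0.092 ]
[119.2  94.6] [15.8  6.3] 32 [0.558  0.3905 0.092 ]
[174.   98.5] [29. 30.] 769 [0.5664 0.3376 0.092 ]
[234.7  98.3] [29.8 28.5] 763 [0.5799 0.2793 0.092 ]
[161.5  58.7] [33.2  3.9] 32 [0.5998 0.3547 0.092 ]
[229.5  56.5] [27.  5.] 38 [0.6163 0.2914 0.092 ]
```

Both wells are found at the right size: near at (0.580, 0.280) and far at (0.566, 0.338), 60 mm apart. All three views agree. Next I measure the held stem against the tool axis from pixel profiles.

Run:
```python
from h import *
tcp=np.array([.4984,.2161,.2959]); R=Ro.from_euler("xyz",[179.82,-.15,12.95],degrees=True)
# is the reported pose the same now?
to(None)
pts=lambda z: tcp+R.apply(np.array([[-.001,0,zz] for zz in z]))
zs=[.03,.06,.09,.105,.115]
for n in("scene","side","wrist"):
    s=dict(np.load(n+"7.npz")); g=s["color"].astype(int).sum(2)//3
    p=proj(s,pts(zs)); print(n,p.round(1).tolist())
    if n=="wrist":
        for u in range(272,292,3): print(u,g[100:330:6,u].tolist())
        continue
    for q in p[1:]:
        v=int(round(q[1])); u=int(round(q[0])); print(v,u-9,g[v,u-9:u+10].tolist())
    q=p[-1].round().astype(int); print("col below tip",q[1]-10,g[q[1]-10:q[1]+10,q[0]-1:q[0]+2].mean(1).round().tolist())
    m=orange(s); P=np.argwhere(m); k=(abs(P[:,1]-p[0,0])<25)&(abs(P[:,0]-p[0,1])<40); P=P[k]; print("orange",len(P),P.min(0),P.max(0))
```

```text
t 21.25 tcp [0.4989 0.2162 0.2958] rpy [ 1.7983e+02 -1.4000e-01  1.2930e+01] F [-0.1 -0.2 -0.6] w 0.024 ff 29.6
scene [[402.2, 187.1], [399.8, 196.0], [397.4, 204.5], [396.3, 208.7], [395.5, 211.4]]
196 391 [92, 92, 99, 120, 135, 135, 114, 85, 73, 76, 86, 93, 105, 125, 137, 141, 141, 143, 142]
205 388 [121, 138, 142, 144, 142, 140, 127, 100, 78, 82, 107, 132, 143, 143, 143, 143, 142, 142, 142]
209 387 [138, 142, 143, 143, 144, 140, 128, 100, 78, 84, 110, 132, 142, 144, 143, 143, 143, 144, 145]
211 387 [142, 144, 143, 144, 142, 137, 114, 86, 78, 95, 126, 140, 144, 144, 144, 143, 143, 143, 143]
col below tip 201 [105.0, 100.0, 93.0, 89.0, 87.0, 85.0, 85.0, 86.0, 91.0, 95.0, 100.0, 108.0, 125.0, 140.0, 143.0, 143.0, 143.0, 143.0, 143.0, 143.0]
orange 161 [159 397] [190 413]
side [[182.1, 123.1], [183.8, 133.4], [185.5, 143.3], [186.3, 148.1], [186.8, 151.3]]
133 175 [150, 149, 150, 150, 150, 149, 149, 150, 149, 87, 79, 75, 131, 148, 148, 147, 147, 146, 146]
143 176 [148, 148, 149, 149, 148, 146, 147, 147, 147, 114, 76, 78, 76, 148, 160, 153, 146, 147, 147]
148 177 [146, 146, 146, 161, 1
[... 1006 characters left out ...]
12, 214, 153, 146, 154, 150, 148, 147, 148, 147, 202, 213, 212, 215, 213, 72, 72, 68, 71, 69, 64, 66, 65, 64, 62, 63, 66, 30, 29, 91, 94, 94, 93, 89, 91, 92]
284 [211, 215, 215, 214, 213, 154, 119, 125, 124, 125, 121, 124, 124, 173, 184, 185, 185, 180, 87, 76, 73, 71, 68, 65, 64, 67, 61, 61, 61, 58, 34, 29, 87, 96, 93, 94, 92, 91, 92]
287 [118, 116, 115, 117, 114, 111, 113, 117, 116, 118, 117, 118, 116, 118, 114, 169, 181, 179, 179, 180, 110, 66, 69, 67, 65, 60, 57, 58, 58, 58, 31, 23, 86, 89, 98, 89, 91, 89, 90]
290 [116, 115, 111, 117, 116, 112, 113, 115, 118, 117, 114, 117, 119, 115, 117, 180, 184, 178, 176, 178, 105, 67, 71, 68, 66, 60, 65, 66, 60, 59, 31, 30, 88, 94, 93, 89, 97, 97, 91]
```

Run:
```python
from h import *
tcp=np.array([.4987,.2161,.2958]); R=Ro.from_euler("xyz",[179.82,-.15,12.95],degrees=True)
for n,(u0,u1,v0,v1) in dict(wrist=(268,294,195,262),scene=(385,410,190,216),side=(178,194,126,156)).items():
    s=dict(np.load(n+"7.npz")); m=np.zeros((420,560),bool); m[v0:v1,u0:u1]=1
    Q=R.inv().apply(cloud(s,m)-tcp); k=(np.hypot(Q[:,0],Q[:,1])<.02)&(Q[:,2]<.125)&(Q[:,2]>.043); Q=Q[k]
    print(n,len(Q),"zmax",Q[:,2].max() if len(Q) else 0)
    for lo in (.045,.06,.075,.09,.1,.11):
        q=Q[(Q[:,2]>=lo)&(Q[:,2]<lo+.015)]
        if len(q)>3: print(lo,len(q),q.mean(0).round(4),q.min(0).round(4),q.max(0).round(4))
```

```text
wrist 147 zmax 0.11224293486072341
0.06 27 [0.0076 0.0006 0.0706] [ 0.0063 -0.0022  0.066 ] [0.0082 0.0042 0.0745]
0.075 56 [0.0072 0.0008 0.0825] [ 0.0048 -0.0031  0.0754] [0.0083 0.0043 0.0896]
0.09 48 [0.0071 0.0009 0.0978] [ 0.0056 -0.0026  0.0907] [0.008  0.0045 0.1049]
0.1 32 [0.0071 0.0011 0.1056] [ 0.0053 -0.0026  0.1007] [0.008  0.0046 0.1122]
0.11 4 [0.0073 0.0016 0.111 ] [ 0.0063 -0.0002  0.1105] [0.0076 0.0038 0.1122]
scene 66 zmax 0.11438991017897404
0.045 14 [0.0071 0.0009 0.0554] [ 0.0018 -0.0024  0.0467] [0.0102 0.0059 0.0596]
0.06 14 [0.0076 0.0004 0.0676] [ 0.0047 -0.003   0.0602] [0.0099 0.005  0.0747]
0.075 16 [0.0073 0.0003 0.0823] [ 0.0039 -0.0031  0.0754] [0.0114 0.0041 0.089 ]
0.09 12 [0.0069 0.0006 0.0982] [ 0.0052 -0.003   0.0932] [0.0084 0.0041 0.1043]
0.1 15 [0.006  0.0008 0.1072] [ 0.001  -0.0021  0.1006] [0.0097 0.0056 0.1144]
0.11 5 [ 5.400e-03 -1.000e-04  1.119e-01] [ 0.001 -0.002  0.11 ] [0.0074 0.0033 0.1144]
side 67 zmax 0.11253445008376371
0.045 14 [0.0018 0.0022 0.053 ] [-0.0004 -0.0006  0.0466] [0.0068 0.0056 0.0595]
0.06 16 [0.0021 0.0021 0.0679] [-0.0018 -0.0024  0.0605] [0.0067 0.0055 0.0748]
0.075 15 [0.0018 0.0021 0.0831] [-0.0025 -0.0036  0.0755] [0.0074 0.0061 0.0898]
0.09 14 [0.0008 0.002  0.0969] [-0.0026 -0.0008  0.0904] [0.0043 0.0049 0.1047]
0.1 12 [0.002  0.0018 0.1069] [-2.600e-03  1.000e-04  1.003e-01] [0.0053 0.0032 0.1125]
```

Depth from all three cameras puts the stem axis at tool (+4.0, +0.9) mm, vertical, with the tip 114 mm past the TCP. I go over the near well first.

```bash
python3 -c "
from h import *
to([.5758,.2796,.225],down_tilt(13,0))"
```

```text
t 21.25 tcp [0.4989 0.2162 0.2958] rpy [ 1.7983e+02 -1.4000e-01  1.2930e+01] F [-0.1 -0.2 -0.6] w 0.024 ff 29.6
shift [ 0.089  -0.0448  0.0709]
turn [ 0.17 -0.14 -0.08]
```

```bash
python3 -m crank '[[1,[0.03,-0.015,0],[0.17,-0.14,0]],[1,[0.03,-0.015,0],[0,0,0]],[1,[0.029,-0.0148,0],[0,0,0]],[1,[0,0,0.025],[0,0,0]],[1,[0,0,0.025],[0,0,0]],[1,[0,0,0.02],[0,0,0]],[1,[0,0,0],[0,0,0]],[1,[0,0,0],[0,0,0]]]'
python3 -m crank '[[1,[0,0,0],[0,0,0]],[1,[0,0,0],[0,0,0]]]'
python3 - <<'E'
from h import *
from bench import vision,robot
to([.5758,.2796,.225],down_tilt(13,0))
o=robot.get_obs(); R=Ro.from_euler("xyz",o["ee_rot"]); tip=o["tool_pos"]+R.apply([.004,.0009,.114]); print("tip",tip)
s=vision.snapshot("wrist"); np.savez("wrist8.npz",**s)
g=cv2.cvtColor(s["color"],cv2.COLOR_RGB2GRAY)
b=cv2.adaptiveThreshold(g,255,cv2.ADAPTIVE_THRESH_MEAN_C,cv2.THRESH_BINARY_INV,31,15)
cs,_=cv2.findContours(b,cv2.RETR_LIST,cv2.CHAIN_APPROX_NONE)
print("pred",proj(s,[[.58,.2796,.092],[.5662,.3379,.092]]).round(1))
for c in cs:
    a=cv2.contourArea(c)
    if a<40: continue
    ctr,wh,an=cv2.minAreaRect(c); X=ray(s,[ctr],.092)[0]
    if .54<X[0]<.60 and .25<X[1]<.36: print(np.round(ctr,1),np.round(wh,1),round(a),X.round(4))
m=np.zeros((420,560),bool); m[170:262,262:300]=1
Q=R.inv().apply(cloud(s,m)-o["tool_pos"]); k=(np.hypot(Q[:,0],Q[:,1])<.02)&(Q[:,2]<.118)&(Q[:,2]>.043); Q=Q[k]; print(np.percentile(Q,[1,50,99],axis=0).round(4).tolist())
E
```

```text
time: 22.05
tool_pos: [0.5756, 0.2807, 0.2255]
ee_rot: [3.141, 0.001, 0.227]
wrist_force: [-0.2, 0.2, -0.8]
width: 0.0244
finger_force: 29.6
time: 22.25
tool_pos: [0.5761, 0.2816, 0.2275]
ee_rot: [-3.141, -0.003, 0.228]
wrist_force: [-0.3, 0.5, -0.6]
width: 0.0247
finger_force: 29.6
t 22.25 tcp [0.5761 0.2816 0.2275] rpy [-1.7997e+02 -1.5000e-01  1.3050e+01] F [-0.3  0.5 -0.6] w 0.0247 ff 29.6
shift [-0.0008  0.0019  0.0025]
turn [-0.03 -0.15  0.05]
tip [0.58052161 0.28173065 0.11354483]
pred [[282.5 203.6]
 [214.  204. ]]
[214.  203.5] [10. 11.] 87 [0.5666 0.338  0.092 ]
[283.  204.5] [25. 26.] 444 [0.5793 0.279  0.092 ]
[214.  204.5] [26. 25.] 595 [0.5657 0.3378 0.092 ]
[229.  204.5] [62. 31.] 1042 [0.5687 0.325  0.092 ]
[[0.0054, -0.0027, 0.0672], [0.0077, 0.0007, 0.0876], [0.0085, 0.0046, 0.1111]]
```

```bash
python3 -m crank '[[1,[-0.001,0.002,0],[0,-0.15,0]],[1,[0,0,0.008],[0,0,0]],[1,[0,0,0.006],[0,0,0]],[1,[0,0,0],[0,0,0]],[1,[0,0,0],[0,0,0]]]'
python3 -m crank '[[1,[0,0,0.003],[0,0,0]],[1,[0,0,0.003],[0,0,0]],[1,[0,0,0],[0,0,0]]]'
python3 -m crank '[[1,[0,0,0.003],[0,0,0]],[1,[0,0,0.003],[0,0,0]],[1,[0,0,0],[0,0,0]]]'
```

```text
time: 22.8
tool_pos: [0.5745, 0.2793, 0.2104]
ee_rot: [3.141, 0.005, 0.228]
wrist_force: [-0.5, 0.2, -1.4]
width: 0.0245
finger_force: 29.6
time: 23.1
tool_pos: [0.5748, 0.2794, 0.2047]
ee_rot: [3.141, 0.004, 0.228]
wrist_force: [0.3, 0.5, -1.6]
width: 0.0246
finger_force: 29.6
time: 23.4
tool_pos: [0.5749, 0.2794, 0.1987]
ee_rot: [3.141, 0.004, 0.228]
wrist_force: [1.1, 0.4, -1.7]
width: 0.024
finger_force: 29.6
```

```bash
python3 -m crank '[[1,[0,0,0.005],[0,0,0]],[1,[0,0,0.005],[0,0,0]],[1,[0,0,0],[0,0,0]]]'
python3 -m crank '[[1,[0,0,0.005],[0,0,0]],[1,[0,0,0.005],[0,0,0]],[1,[0,0,0],[0,0,0]]]'
python3 -m crank '[[1,[0,0,0.004],[0,0,0]],[1,[0,0,0.004],[0,0,0]],[1,[0,0,0],[0,0,0]]]'
```

```text
time: 23.7
tool_pos: [0.5748, 0.2793, 0.1881]
ee_rot: [3.141, 0.004, 0.228]
wrist_force: [2.0, 0.6, -2.0]
width: 0.0246
finger_force: 29.6
time: 24.0
tool_pos: [0.5748, 0.2793, 0.1782]
ee_rot: [3.141, 0.004, 0.228]
wrist_force: [1.6, 0.9, -1.6]
width: 0.0244
finger_force: 29.6
time: 24.3
tool_pos: [0.5748, 0.2793, 0.1705]
ee_rot: [3.141, 0.004, 0.228]
wrist_force: [1.4, 1.0, -2.3]
width: 0.0247
finger_force: 29.6
```

In the well and sliding freely. I'll feel past the 42 mm level in small steps.

```bash
python3 -m crank '[[1,[0,0,0.003],[0,0,0]],[1,[0,0,0],[0,0,0]],[1,[0,0,0.003],[0,0,0]],[1,[0,0,0],[0,0,0]]]'
python3 -m crank '[[1,[0,0,0.002],[0,0,0]],[1,[0,0,0],[0,0,0]]]'
python3 -m crank '[[1,[0,0,0.002],[0,0,0]],[1,[0,0,0],[0,0,0]]]'
python3 -m crank '[[1,[0,0,0.002],[0,0,0]],[1,[0,0,0],[0,0,0]]]'
```

```text
time: 24.7
tool_pos: [0.5747, 0.2794, 0.1649]
ee_rot: [3.141, 0.004, 0.228]
wrist_force: [2.9, 0.6, -2.1]
width: 0.0243
finger_force: 29.6
time: 24.9
tool_pos: [0.5747, 0.2794, 0.1631]
ee_rot: [3.141, 0.003, 0.228]
wrist_force: [2.2, 1.0, -1.7]
width: 0.0246
finger_force: 29.6
time: 25.1
tool_pos: [0.5747, 0.2793, 0.1611]
ee_rot: [3.141, 0.003, 0.228]
wrist_force: [1.8, 0.7, -1.4]
width: 0.0242
finger_force: 29.6
time: 25.3
tool_pos: [0.5747, 0.2793, 0.159]
ee_rot: [3.141, 0.004, 0.228]
wrist_force: [1.4, 0.7, -1.4]
width: 0.024
finger_force: 29.6
```

```bash
python3 -m crank '[[1,[0,0,0.003],[0,0,0]],[1,[0,0,0],[0,0,0]],[1,[0,0,0.003],[0,0,0]],[1,[0,0,0],[0,0,0]]]'
python3 -m crank '[[1,[0,0,0.004],[0,0,0]],[1,[0,0,0.004],[0,0,0]],[1,[0,0,0],[0,0,0]]]'
python3 -m crank '[[1,[0,0,0.004],[0,0,0]],[1,[0,0,0.003],[0,0,0]],[1,[0,0,0],[0,0,0]]]'
```

```text
time: 25.7
tool_pos: [0.5748, 0.2793, 0.1529]
ee_rot: [3.141, 0.003, 0.228]
wrist_force: [2.9, 1.8, -1.8]
width: 0.0238
finger_force: 30.0
time: 26.0
tool_pos: [0.5747, 0.2793, 0.1444]
ee_rot: [3.141, 0.004, 0.228]
wrist_force: [4.0, 1.3, -3.0]
width: 0.0236
finger_force: 30.0
time: 26.3
tool_pos: [0.5747, 0.2793, 0.1377]
ee_rot: [3.141, 0.003, 0.228]
wrist_force: [3.7, 1.5, -2.0]
width: 0.024
finger_force: 30.0
```

This is the deep well: already 68 mm down with no floor. I'll ease it home.

```bash
python3 -m crank '[[1,[0,0,0.003],[0,0,0]],[1,[0,0,0],[0,0,0]],[1,[0,0,0.0015],[0,0,0]],[1,[0,0,0],[0,0,0]]]'
python3 -m crank '[[1,[0,0,0.0015],[0,0,0]],[1,[0,0,0],[0,0,0]]]'
python3 -m crank '[[1,[0,0,0.0015],[0,0,0]],[1,[0,0,0],[0,0,0]]]'
python3 -m crank '[[1,[0,0,0.0015],[0,0,0]],[1,[0,0,0],[0,0,0]]]'
```

```text
time: 26.7
tool_pos: [0.5747, 0.2793, 0.1338]
ee_rot: [3.142, 0.003, 0.228]
wrist_force: [3.7, 0.8, -0.4]
width: 0.0238
finger_force: 30.0
time: 26.9
tool_pos: [0.5747, 0.2794, 0.1329]
ee_rot: [3.142, 0.003, 0.228]
wrist_force: [3.4, 0.6, 2.7]
width: 0.0237
finger_force: 30.0
time: 27.1
tool_pos: [0.5747, 0.2793, 0.1328]
ee_rot: [3.142, 0.002, 0.228]
wrist_force: [1.2, 1.0, 7.3]
width: 0.024
finger_force: 30.0
time: 27.3
tool_pos: [0.5748, 0.2793, 0.1329]
ee_rot: [-3.141, 0.001, 0.228]
wrist_force: [-0.3, -1.0, 10.9]
width: 0.0241
finger_force: 30.0
```

There's a firm stop at the expected height (TCP 0.133; expected about 0.132). I'll press a bit more to make sure, then relax, release and withdraw.

```bash
python3 -m crank '[[1,[0,0,0.003],[0,0,0]],[1,[0,0,0],[0,0,0]],[1,[0,0,0],[0,0,0]]]'
python3 -m crank '[[1,[0,0,-0.004],[0,0,0]],[1,[0,0,0],[0,0,0]],[0,[0,0,0],[0,0,0]],[0,[0,0,0],[0,0,0]],[0,[0,0,0],[0,0,0]],[0,[0,0,0],[0,0,0]],[0,[0,0,0],[0,0,0]],[0,[0,0,0],[0,0,0]]]'
python3 -m crank '[[0,[0,0,0],[0,0,0]],[0,[0,0,0],[0,0,0]],[0,[0,0,0],[0,0,0]],[0,[0,0,-0.02],[0,0,0]],[0,[0,0,-0.04],[0,0,0]],[0,[0,0,-0.04],[0,0,0]],[0,[0,0,-0.04],[0,0,0]],[0,[0,0,0],[0,0,0]]]'
python3 -m crank '[[0,[-0.04,0,0],[0,0,0]],[0,[-0.04,0,0],[0,0,0]],[0,[0,0,0],[0,0,0]],[0,[0,0,0],[0,0,0]]]'
python3 - <<'E'
from h import *
from bench import vision
to(None)
for n in("scene","side","wrist"):
    s=vision.snapshot(n); cv2.imwrite(f"pics/{n}9.png",s["color"][...,::-1]); h=hsv(s)
    m=(h[...,0]>3)&(h[...,0]<22)&(h[...,1]>150)&(h[...,2]>60); P=cloud(s,m); P=P[(np.hypot(P[:,0]-.58,P[:,1]-.28)<.04)&(P[:,2]>.085)]
    print(n,len(P),np.percentile(P,[1,50,99],axis=0).round(4).tolist())
    def mv(a): 
        d=np.abs(s["color"].astype(int)-a).sum(2)
    for nm,c in(("carton",((50,75),120)),("yellow",((25,34),150))):
        k=(h[...,0]>=c[0][0])&(h[...,0]<=c[0][1])&(h[...,1]>c[1]); 
        if n!="wrist":
            z=dict(np.load(n+"0.npz")); h0=hsv(z); k0=(h0[...,0]>=c[0][0])&(h0[...,0]<=c[0][1])&(h0[...,1]>c[1]); print(nm,np.median(np.argwhere(k),0),np.median(np.argwhere(k0),0))
E
```

```text
time: 27.6
tool_pos: [0.5748, 0.2793, 0.1328]
ee_rot: [-3.141, -0.001, 0.228]
wrist_force: [-2.5, -1.0, 20.1]
width: 0.024
finger_force: 30.0
time: 28.4
tool_pos: [0.5743, 0.2792, 0.1298]
ee_rot: [3.141, 0.005, 0.228]
wrist_force: [1.1, 0.5, -0.4]
width: 0.0687
finger_force: 0.0
time: 29.2
tool_pos: [0.5772, 0.2803, 0.2789]
ee_rot: [-3.14, -0.011, 0.228]
wrist_force: [-0.1, -0.5, 1.6]
width: 0.0939
finger_force: 0.0
time: 29.6
tool_pos: [0.4966, 0.2613, 0.2703]
ee_rot: [3.141, 0.003, 0.229]
wrist_force: [-0.2, 0.4, 0.2]
width: 0.0939
finger_force: 0.0
t 29.6 tcp [0.4966 0.2613 0.2703] rpy [179.99   0.19  13.09] F [-0.2  0.4  0.2] w 0.0939 ff 0.0
scene 257 [[0.571, 0.2705, 0.0995], [0.5888, 0.2836, 0.156], [0.5937, 0.2934, 0.1889]]
carton [109. 183.] [109. 184.]
yellow [227. 234.] [227. 234.]
side 268 [[0.5639, 0.2629, 0.0939], [0.5717, 0.2706, 0.1419], [0.5888, 0.2885, 0.1881]]
carton [322. 408.] [322. 408.]
yellow [197. 325.] [197. 325.]
wrist 1164 [[0.5668, 0.2674, 0.186], [0.5791, 0.2792, 0.1876], [0.5909, 0.2913, 0.1893]]
```

The handle top is at 0.1876 m against 0.187 m expected, so the probe is fully home and upright, and the carton and jar haven't moved.

```bash
python3 -c "
from bench import robot; print(robot.close_job())"
```

```text
the job is handed in; nothing more can be done
None
```

The probe was first stood in the blue rest and let go, then picked up afresh and pushed fully home into the deep well (the tester's −y one); the job was handed in at about 30 s, with the carton and jar measured unmoved and the bowl not re-measured.

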